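# Load the amber polisher, shut its guard and start it

## Task

Change over the amber polishing machine: take the finished, polished pieces out of its tray and put them in the white plastic tub, and lay all the loose raw lumps that lie on the bare table (not the stock in the long box or the black bin) in the tray, side by side in one layer. Then push the tray carriage into the machine until its detent clicks home, after that slide the yellow-framed guard shut until the red latch drops behind it, and only then press the green start button. Leave everything else on the table where it is, and do not press start with the guard open.

Things in the scene. Friction and masses are not known exactly. Their poses are not given: they have to be found in the camera images.
- machine: Fixed polishing machine, grey slab 170 (x) x 580 (y) x 20 mm. Origin: at table height under the mid mouth of its chamber; +y is the way the carriage slides in, +x the way the guard shuts (away from the robot). Blue chamber walls at x = +-76 to 84 mm, 84 mm high, y = 12 to 250 mm; clear roof from y = 80 mm on, top 91 mm; motor housing from y = 260 mm on, 195 mm high.
- carriage (a joint): Slide of the tray carriage, m: 0 = fully out at the loading end, 0.310 = home in the chamber against its stop; starts at 0 to 0.02. About 1.5 N of friction; from about 0.296 a spring detent resists, up to about 10 N, snaps over at about 0.304 and then presses the carriage to the stop. A push that stops short of that springs back.
- tray_floor (a point): Centre of the carriage's tray floor, axes as the machine's, moves with the carriage; 28 mm above the table. Open aluminium tray with dark floor, inside 132 (x) x 172 (y) mm, walls 4 mm thick, rim 24 mm above its floor.
- carriage_handle (a point): Centre of the upright part of the carriage's orange handle, axes as the machine's, 64 mm above the table: a plate 40 (x) x 10 (y) mm, from 30 to 76 mm above the table. It stands 120 mm behind the tray's centre on the -y side (30 mm clear of the tray's wall). Push it to +y.
- guard (a joint): Slide of the guard, m: 0 = open (parked on the robot's side of the mouth), 0.185 = fully shut at its stop; starts at 0 to 0.025. About 1.2 N of friction; over the last 20 mm a ball on its leading edge lifts the spring latch (up to about 8 N more), which drops behind it at about 0.181. A carriage that is not fully in stands in the guard's way.
- guard_handle (a point): Centre of the guard's yellow handle, axes as the machine's, 95 mm above the table: upright plate 12 (x) x 40 (y) x 30 mm on the guard's top edge (80 mm above the table). The guard is a clear panel in a yellow frame, 6 mm thick, upright in the machine's plane y = 0; along x it reaches from 125 mm behind to 45 mm ahead of the handle. Push it to +x.
- latch (a joint): Height of the spring latch tongue with its red knob (20 mm across), m: 0 = down (at rest, or caught behind the shut guard), 0.007 = lifted by the passing guard. On the latch block at x = 84 to 126, y = +-19 mm of the machine, 94 mm high. Lifting the knob by 8 mm (about 5 N) frees a caught guard.
- start (a joint): Travel of the green start button, m: 0 = up, 0.006 = fully down (5 N); it counts as pressed beyond 0.004. Springs back.
- start_top (a point): Centre of the top face of the green start button, 28 mm across, 80 mm above the table; press it straight down. It stands on a grey control box at x = -175 to -100, y = -160 to -80 mm of the machine, 58 mm high.
- raw1: Raw amber lump, rough brown, about 34 (x) x 26 (y) x 18 (z) mm, 25 g. Origin: centre of its underside. Lies loose on the table; 3 or 4 of the four are present.
- raw2: Raw amber lump, rough brown, about 34 (x) x 26 (y) x 18 (z) mm, 25 g. Origin: centre of its underside. Lies loose on the table; 3 or 4 of the four are present.
- raw3: Raw amber lump, rough brown, about 34 (x) x 26 (y) x 18 (z) mm, 25 g. Origin: centre of its underside. Lies loose on the table; 3 or 4 of the four are present.
- raw4: Raw amber lump, rough brown, about 34 (x) x 26 (y) x 18 (z) mm, 25 g. Origin: centre of its underside. Lies loose on the table; 3 or 4 of the four are present.
- gem1: Finished amber piece, polished bright yellow, round dome 30 mm across, 16 mm high with upright sides up to 9 mm, 18 g. Origin: centre of its underside. Starts in the tray; 1 or 2 are present.
- gem2: Finished amber piece, polished bright yellow, round dome 30 mm across, 16 mm high with upright sides up to 9 mm, 18 g. Origin: centre of its underside. Starts in the tray; 1 or 2 are present.
- tub: Open white plastic tub for finished pieces, 100 (x) x 140 (y) x 45 mm high, walls and floor 4 mm, loose (250 g). Origin: centre of its underside.
- wax_stick: Bystander: blue polishing-wax stick, 100 x 14 x 14 mm, lying beyond the raw lumps. Origin: centre of its underside.
- polish_jar: Bystander: small jar, 52 mm across, 60 mm high. Origin: centre of its underside.
- brush: Bystander: hand brush lying on the table, near the robot. Origin: its underside.
- dish: Bystander: brass dish, 84 mm across, 30 mm high, near the robot. Origin: centre of its underside.
- hexnut: Bystander: steel nut, 30 mm across, 14 mm high, near the raw lumps. Origin: centre of its underside.
- loupe: Bystander: black loupe, 38 mm across, 30 mm high. Origin: centre of its underside.
Things that resemble listed ones, but are neither listed nor needed, are in the scene too. Leave any blue or turquoise look-alike of the tub alone.

How it is judged (in metres and radians):
On the way, in this order (a step that is already met when the one before it is completed fails the run):
1. every finished piece is in the tub and every raw lump lies in the tray (x of gem1 in the frame of tub between -0.048 and 0.048 m and y of gem1 in the frame of tub between -0.068 and 0.068 m and z of gem1 in the frame of tub between -0.002 and 0.035 m and x of gem2 in the frame of tub between -0.048 and 0.048 m and y of gem2 in the frame of tub between -0.068 and 0.068 m and z of gem2 in the frame of tub between -0.002 and 0.035 m and x of raw1 in the frame of tray_floor between -0.066 and 0.066 m and y of raw1 in the frame of tray_floor between -0.086 and 0.086 m and z of raw1 in the frame of tray_floor between -0.005 and 0.016 m and x of raw2 in the frame of tray_floor between -0.066 and 0.066 m and y of raw2 in the frame of tray_floor between -0.086 and 0.086 m and z of raw2 in the frame of tray_floor between -0.005 and 0.016 m and x of raw3 in the frame of tray_floor between -0.066 and 0.066 m and y of raw3 in the frame of tray_floor between -0.086 and 0.086 m and z of raw3 in the frame of tray_floor between -0.005 and 0.016 m and x of raw4 in the frame of tray_floor between -0.066 and 0.066 m and y of raw4 in the frame of tray_floor between -0.086 and 0.086 m and z of raw4 in the frame of tray_floor between -0.005 and 0.016 m), for 0.3 s.
2. the carriage is pushed home past its detent (value of joint carriage above 0.305 m), for 0.2 s.
3. the guard is shut and its latch has dropped (value of joint guard above 0.179 m and value of joint latch below 0.003 m and value of joint carriage above 0.305 m), for 0.2 s.
4. the start button is pressed (all of step 3 and value of joint start above 0.004 m), for 0.05 s.
At the end, for the whole second after the job is handed in: Every finished piece in the tub (below 35 mm over its underside), every raw lump within the tray's walls and on its floor (origin less than 16 mm above it: none on top of another), carriage beyond 0.305 m, guard beyond 0.179 m with its latch below 0.003 m, nothing held (all of step 1 and all of step 3); the robot touches nothing.
It fails at once if a bystander is moved by more than 3 cm (distance of any of wax_stick, polish_jar, brush, dish, hexnut, loupe from where it was at the start of the episode above 0.03 m).
It fails at once if start is pressed while the guard is not latched (value of joint start above 0.004 m and value of joint guard below 0.175 m).
Of gem1, gem2 only 1 to 2 are there at a start; the rules pass over those that are not, and their reading is None.
Of raw1, raw2, raw3, raw4 only 3 to 4 are there at a start; the rules pass over those that are not, and their reading is None.
At some moment in a run one of raw1, raw2, raw3, raw4 may be knocked a few centimetres aside while the robot is not near it.
Once in a run the grip may slacken for a moment while it holds something.
It also fails if it takes over 210 s, if anything falls off the work surface, if the arm or the gripper's body presses on something with over 40 N, if the wrist force passes 120 N, or if a joint passes its speed limit or range.

## Robot

A 6-joint arm with a two-finger parallel gripper is mounted at the origin on the work surface. World frame = base frame: x ahead of the robot, y to its left, z up, the work surface at z = 0. Lengths are in mm, angles in rad, forces in N, time in s.
With the tool pointing down it reaches from about 375 to 900 mm from the base axis. Payload 3.1 kg.
Tool frame: the origin (TCP) lies midway between the tips of the shut fingers; the grasp point (between the pads) lies 19 mm behind it; z points along the fingers, y is the direction in which the jaws open and shut (so a half turn about z gives the same grasp; the last joint's range is limited). The gripper opens to 87 mm and grips with 3 to 60 N. Pads are 19 mm wide; open, the fingers measure 117 mm over their backs; the gripper's body (75 mm by 190 mm) begins 51 mm behind the grasp point.
Start: joints at [-1.454, 0.527, 1.433, -0, 1.181, -0.178], TCP at [181.616, -598.007, 222.548] pointing down, gripper open.
Joint ranges: [-3.08, 3.08], [-0.75, 2.2], [0.22, 2.44], [-1.43, 4.57], [0, 2.65], [-2.85, 2.85]. Speed limits (rad/s): [2.79, 2.79, 3.14, 3.14, 3.14, 3.14].

## Interface

Orientations are given as a rotation vector (axis times angle).
In Python, from plant import telemetry, capture, env gives the robot as it stands. The module is installed in compiled form; this text tells all that it offers.
- The arm moves only by the tool carry_out, never from a script. Its argument "moves" is text: rows parted by semicolons, each of 7 numbers parted by spaces: the shift along the world's x, y, z as a fraction of full scale, then the turn, a rotation vector about the world's x, y, z as a fraction of full scale, then the opening, from -1 (shut) to 1 (fully open), so that 0 is half open. In form: x y z rx ry rz fingers; .... A call has 1 to 12 rows; each row is the pose to reach, as a shift and turn from the pose commanded when the call began, turning the shorter way round; what a row does not reach only later rows make up. Full scale, the value 1, is 250 mm for a shift and pi rad for a turn. A row lasts 1/12 s, in which the tool goes at most 41.7 mm and 7.16 degrees, less where a joint would pass 70% of its speed; a pose out of reach is approached as far as the arm can. A call with a number of a shift or a turn outside -1 to 1 is refused whole. A call with a gripper value outside its range is refused whole. The fingers move at their own pace and stop on an object; the grip force is fixed at half the most. Time passes only in rows, so rows that repeat a pose let the fingers close. It gives the time, the measured TCP pose, the force and the opening at its end, in the units of the state.
- telemetry.read_state(): the state, without advancing time (a new reading comes with each control period).
- capture(name): name is "side" or "top"; returns a dict with "color" (384x512x3 uint8, red, green, blue), "z_map" (384x512 float32, mm along the optical axis (not along the pixel's ray), 0 where there is no reading), "fx", "fy", "cx", "cy" (pixels), "origin" and "attitude" of the camera in the world. Camera axes: x right, y up, looking along -z (the intrinsics and any distortion apply to the point x, -y, -z); pixel columns grow to the right and rows downward; lengths in mm; the calibration is good to about 2 mm. A picture is of the moment at which its call begins.
- env.hand_in(): hands the job in, once; it reports no verdict.
The state is a dict: "time_s": time; "joint_positions": joint angles; "qvel": joint speeds; "joint_efforts": joint torques, N m; "position": TCP position; "orientation": TCP orientation; "force": force on the tool from outside, world axes, zero at the start; "moment": the same for the moment, N m; "finger_gap": finger opening in mm.
Only numpy, scipy, OpenCV 4.12 (cv2) and the standard library are available. Lean on these libraries where they do the work, as an engineer would, in place of code of your own. Each camera call takes 0.05 s, during which the arm holds its last target. There are 200 camera calls.

## Working session

There is one attempt and no reset: what is moved stays moved. The work goes in short steps, Python scripts to look and compute and a tool call to move; the robot and the scene stay as the last step left them, time stands still between calls to the robot, and variables do not carry over. Pictures are saved under pics/ and viewed, about 12 in all and at most 16, crops included, and the job is handed in when it is done.

Besides the shell and the picture viewer there is one more tool, called after ">>>" as name(argument=value, ...) on one line, values as JSON. carry_out: Moves the arm, as the interface text tells. Shift numbers are shares of 250 mm and turn numbers shares of pi rad, none past 1 either way. Its arguments: {"type":"object","properties":{"moves":{"type":"string"}},"required":["moves"]}

```bash
mkdir -p pics; cat > h.py <<'E'
import numpy as np, cv2
from scipy.spatial.transform import Rotation as R
from plant import telemetry, capture, env
def rot(a):
    a=np.array(a,float)
    return a if a.shape==(3,3) else (R.from_quat(a).as_matrix() if a.size==4 else R.from_rotvec(a).as_matrix())
def ray(c,u,v):
    d=np.stack([(np.asarray(u)-c['cx'])/c['fx'],-(np.asarray(v)-c['cy'])/c['fy'],-np.ones(np.shape(u))],-1)
    return np.array(c['origin'],float), d@rot(c['attitude']).T
def plane(c,u,v,z):
    o,d=ray(c,u,v); return o+d*((z-o[2])/d[...,2])[...,None]
def cloud(c):
    v,u=np.mgrid[:384,:512]; o,d=ray(c,u,v); return o+d*c['z_map'][...,None]
def proj(c,p):
    q=(np.asarray(p,float)-c['origin'])@rot(c['attitude']); return c['cx']-c['fx']*q[...,0]/q[...,2], c['cy']+c['fy']*q[...,1]/q[...,2]
def save(c,n,roi=None,s=1.5):
    im=c['color'][:,:,::-1]
    if roi: im=im[roi[1]:roi[3],roi[0]:roi[2]]
    cv2.imwrite('pics/'+n+'.png',cv2.resize(im,None,fx=s,fy=s,interpolation=cv2.INTER_CUBIC))
E
python3 - <<'E'
from h import *
print(telemetry.read_state())
for n in('side','top'):
    c=capture(n); save(c,n+'0'); print(n,{k:c[k] for k in c if k not in('color','z_map')}, (c['z_map']>0).mean())
    np.savez(n+'0.npz',**c)
E
```

```text
{'time_s': 0.0, 'joint_positions': array([-1.45450551e+00,  5.28488778e-01,  1.43386733e+00, -4.31793765e-06,
        1.18137267e+00, -1.78502921e-01]), 'qvel': array([-0.00198597, -0.00035181,  0.00053746,  0.00025862, -0.00153383,
        0.00042725]), 'joint_efforts': array([-9.05325596e-04, -4.40039384e+01, -1.76589400e+01,  6.32767123e-02,
        5.80600917e-02, -1.43519219e-04]), 'position': array([ 181.53074669, -597.31573221,  221.56884976]), 'orientation': array([-3.10541509e+00, -4.61074980e-01, -9.80212966e-05]), 'force': array([0.17718677, 0.51675571, 0.63279552]), 'moment': array([ 0.09257484, -0.00585224,  0.06657869]), 'finger_gap': 87.14630143421944}
side {'fx': 389.91478717365726, 'fy': 389.91478717365726, 'cx': 257.5447910675733, 'cy': 191.08478910244713, 'origin': array([ 143.8567792 , -985.26416639,  662.10419777]), 'attitude': array([ 1.01220849, -0.20297257, -0.36068788])} 0.9959665934244791
top {'fx': 384.94576430414054, 'fy': 384.94576430414054, 'cx': 260.07215014626667, 'cy': 191.81250844660218, 'origin': array([ 257.68102163, -153.83338584, 1255.93158509]), 'attitude': array([ 0.15965608, -0.15765613, -1.58841909])} 0.99627685546875
```

View pics/top0.png

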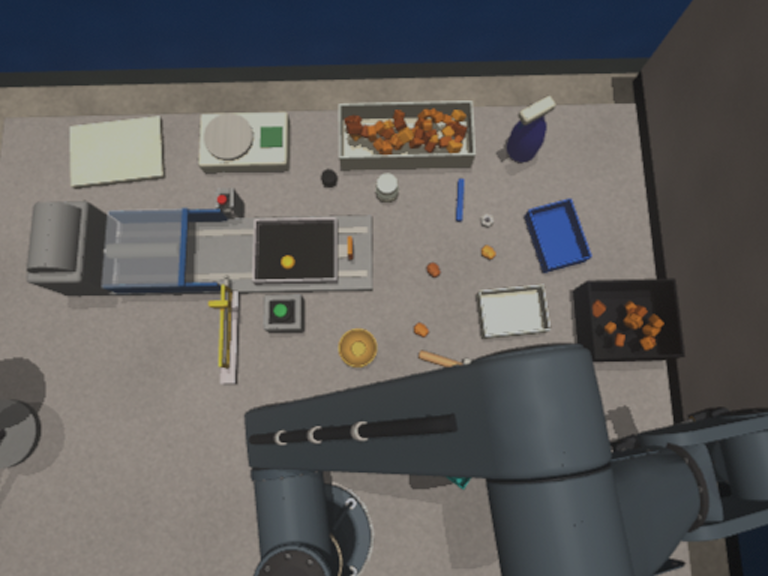

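View pics/side0.png

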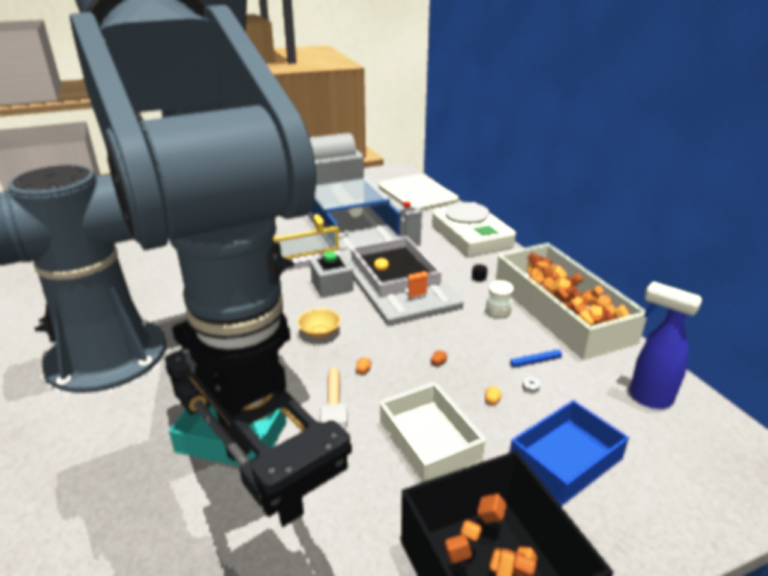

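The top view shows the gem at (288,262), lumps at (433,269), (488,252) and (421,329), the white tub at (513,312), and the machine at left with its +y pointing image-left. The side view agrees: one gem and three visible lumps. A fourth lump could be hidden by the arm.

```bash
python3 - <<'E'
from h import *
C={n:dict(np.load(n+'0.npz')) for n in('top','side')}
def blobs(c,lo,hi,amin):
    hsv=cv2.cvtColor(c['color'],cv2.COLOR_RGB2HSV); m=cv2.inRange(hsv,lo,hi)
    n,l,s,ce=cv2.connectedComponentsWithStats(m); P=cloud(c)
    for i in range(1,n):
        if s[i,4]>=amin:
            k=l==i; p=P[k]; pts=np.argwhere(k)[:,::-1].astype(np.float32)
            r=cv2.minAreaRect(pts)
            yield ce[i],s[i,4],np.median(p,0),np.percentile(p[:,2],[5,95]),r
for n,c in C.items():
    for nm,lo,hi,a in [('amber',(3,120,90),(32,255,255),25),('green',(45,100,60),(80,255,255),15),('red',(0,150,80),(2,255,255),8),('red2',(174,150,80),(180,255,255),8)]:
        for ce,A,p,zz,r in blobs(c,lo,hi,a):
            print(n,nm,ce.round(1),A,'med',p.round(0),'z',zz.round(0),'plane9',plane(c,ce[0],ce[1],9.).round(0)[:2],'sz',np.round(r[1],0),round(r[2]))
P=cloud(C['top'])
for nm,x0,x1,y0,y1 in [('tub',318,368,188,228),('tray',166,230,140,192)]:
    q=P[y0:y1,x0:x1]; print(nm); print(q[::5,::5,2].round(0).astype(int))
E
```

```text
top amber [275.2  86.9] 1288 med [ 858. -219.   63.] z [50. 73.] plane9 [ 886. -217.] sz [29. 80.] 89
top amber [233.  163.7] 35 med [591. -71.  75.] z [70. 78.] plane9 [611. -67.] sz [11.  2.] 90
top amber [325.  167.8] 60 med [ 587. -374.   16.] z [ 8. 20.] plane9 [ 589. -375.] sz [8. 7.] 45
top amber [191.4 174.1] 74 med [570.  65.  40.] z [30. 45.] plane9 [578.  73.] sz [8. 9.] 90
top amber [288.5 179.5] 54 med [ 551. -252.   17.] z [10. 21.] plane9 [ 552. -251.] sz [8. 6.] 45
top amber [147.  211.1] 188 med [465. 193.  81.] z [ 31. 111.] plane9 [457. 217.] sz [14. 53.] 7
top amber [398.5 205.2] 71 med [ 448. -589.   60.] z [50. 84.] plane9 [ 457. -608.] sz [8. 9.] 45
top amber [422.9 209.6] 166 med [ 433. -662.   62.] z [51. 72.] plane9 [ 440. -686.] sz [15. 15.] 24
top amber [152.1 224.4] 61 med [410. 191.  34.] z [27. 43.] plane9 [413. 198.] sz [ 2. 34.] 2
top amber [434.  221.5] 173 med [ 397. -695.   64.] z [45. 73.] plane9 [ 400. -718.] sz [11. 23.] 23
top amber [280.2 219.6] 61 med [ 417. -218.   16.] z [ 7. 20.] plane9 [ 418. -219.] sz [8. 8.] 45
top amber [406.7 217.7] 4
[... 2278 characters left out ...]

 [-1 45 49 43 29 23 15  4 -1 43]
 [ 6  3  1  0  7  8  0  3  7 45]
 [ 0  2  5  5  4  4  5  4  1 41]
 [ 2  2  1  6  6  1  3  4  5 27]
 [ 2 48  3  3  4  3  2  4  2 26]
 [-1 43  3  4  4  4  1  1  4  9]
 [-1 34 48 38 20  8  1  0  1  1]]
tray
[[ 1  0 -1 -5 -2 -2 -8  0 -1 -3  2 -1  6]
 [16 27 16 20 52 52 54 52 50 50 53 53 24]
 [22 41 26 26 31 30 26 28 26 28 29 25 20]
 [25 43 31 31 30 30 27 22 32 29 29 32 18]
 [13 39 29 34 24 28 28 30 28 27 28 30 21]
 [20 37 28 29 28 27 28 30 29 26 28 28 25]
 [18 33 28 27 27 41 29 28 29 30 30 28 27]
 [20 33 28 28 31 42 36 26 30 30 27 27 18]
 [20 31 29 27 29 31 27 26 30 30 24 31 23]
 [20 33 29 30 27 26 26 31 31 53 49 50 17]
 [20 14 18 24 24 18 19 22 16 19 24 21 20]]
```

```bash
cat >> h.py <<'E'
def rect(c,x0,x1,y0,y1,zl,zh):
    P=cloud(c)[y0:y1,x0:x1].reshape(-1,3); P=P[(P[:,2]>zl)&(P[:,2]<zh)]
    (a,b),(w,h),t=cv2.minAreaRect(P[:,:2].astype(np.float32)); return np.round([a,b,w,h,t,np.median(P[:,2])],1),len(P)
def amber(c,zl,zh,box,lo=(3,120,90),hi=(32,255,255),amin=25):
    m=cv2.inRange(cv2.cvtColor(c['color'],cv2.COLOR_RGB2HSV),lo,hi)
    n,l,s,ce=cv2.connectedComponentsWithStats(m)
    for i in range(1,n):
        if s[i,4]<amin: continue
        v,u=np.nonzero(l==i); p=plane(c,u,v,np.full(len(u),zl))[:,:2]; q=p.mean(0)
        if not(box[0]<q[0]<box[1] and box[2]<q[1]<box[3]): continue
        w,V=np.linalg.eigh(np.cov(p.T)); a=np.degrees(np.arctan2(V[1,1],V[0,1]))%180
        z=np.percentile(cloud(c)[l==i][:,2],[10,95])
        print('amber',ce[i].round(1),s[i,4],'xy',q.round(1),'long axis deg',round(a),'len',np.round(4*np.sqrt(w[::-1]),0),'z',z.round(0))
E
python3 - <<'E'
from h import *
C={n:dict(np.load(n+'0.npz')) for n in('top','side')}
c=C['top']
print('tub',rect(c,312,375,183,234,36,56)); print('tray',rect(c,165,230,141,193,44,60))
# colour-based tub outline at rim height
hsv=cv2.cvtColor(c['color'],cv2.COLOR_RGB2HSV)
for n,c in C.items():
    print(n)
    amber(c,9.,0,(380,640,-420,-180)); amber(c,38.,0,(500,640,-30,130)); amber(c,65.,0,(560,640,-110,-40)) ; amber(c,95.,0,(430,500,170,215))
for n,u0,v0,u1,v1 in[('top',300,130,400,250)]: save(C[n],'crop0',(u0,v0,u1,v1),6)
E
```

```text
tub (array([ 452.6, -418.8,  101.5,  141. ,    4.6,   43.4]), 232)
tray (array([595.4,  49. , 179.5, 141.9,  89.7,  50.8]), 323)
top
amber [325.  167.8] 60 xy [ 589.  -374.5] long axis deg 48 len [33. 27.] z [10. 20.]
amber [288.5 179.5] 54 xy [ 551.9 -250.9] long axis deg 26 len [34. 24.] z [12. 21.]
amber [280.2 219.6] 61 xy [ 418.4 -218.5] long axis deg 57 len [33. 26.] z [10. 20.]
amber [191.4 174.1] 74 xy [570.7  67.5] long axis deg 74 len [34. 31.] z [33. 45.]
amber [233.  163.7] 35 xy [595.1 -70.4] long axis deg 0 len [45. 11.] z [72. 78.]
amber [147.  211.1] 188 xy [443.3 191.1] long axis deg 1 len [182.  33.] z [ 75. 111.]
side
amber [292.2 238.1] 68 xy [ 551.5 -252.5] long axis deg 49 len [42. 25.] z [11. 18.]
amber [241.7 243.4] 76 xy [ 418.  -221.1] long axis deg 64 len [44. 25.] z [ 8. 18.]
amber [328.1 263.5] 89 xy [ 587.3 -377. ] long axis deg 51 len [42. 25.] z [11. 18.]
amber [253.9 175.4] 85 xy [568.8  62.6] long axis deg 71 len [67. 37.] z [27. 43.]
amber [278.1 188.2] 194 xy [587.4 -83.9] long axis deg 60 len [110.  41.] z [28. 75.]
```

>>> carry_out(moves="0.58 1 0 0 0 0 1;0.58 1 0 0 0 0 1;0.58 1 0 0 0 0 1;0.58 1 0 0 0 0 1;0.58 1 0 0 0 0 1;0.58 1 0 0 0 0 1;0.58 1 0 0 0 0 1;0.58 1 0 0 0 0 1")

```text
time_s: 0.77
position: [327.9, -340.2, 221.9]
orientation: [-3.099, -0.469, 0.0]
force: [-0.9, 0.4, 0.0]
finger_gap: 87.1
```

>>> carry_out(moves="0.58 1 0 0 0 0 1;0.58 1 0 0 0 0 1;0.58 1 0 0 0 0 1;0.58 1 0 0 0 0 1;0.58 1 0 0 0 0 1;0.58 1 0 0 0 0 1;0.58 1 0 0 0 0 1;0.58 1 0 0 0 0 1")

```text
time_s: 1.43
position: [474.0, -92.7, 222.5]
orientation: [-3.104, -0.472, -0.003]
force: [0.5, -0.7, -0.0]
finger_gap: 86.9
```

>>> carry_out(moves="0.395 0.653 -0.2 0 0 0 0.3;0.395 0.653 -0.2 0 0 0 0.3;0.395 0.653 -0.2 0 0 0 0.3;0.395 0.653 -0.2 0 0 0 0.3;0.395 0.653 -0.2 0 0 0 0.3;0.395 0.653 -0.2 0 0 0 0.3;0.395 0.653 -0.2 0 0 0 0.3")

```text
time_s: 2.02
position: [570.3, 65.9, 171.4]
orientation: [3.107, 0.466, -0.003]
force: [0.4, -0.1, 0.4]
finger_gap: 57.9
```

```bash
python3 - <<'E'
from h import *
for n in('top','side'):
    c=capture(n); np.savez(n+'1.npz',**c); save(c,n+'1',s=1.5); print(n)
    amber(c,9.,0,(300,800,-800,-130),amin=15)
    amber(c,38.,0,(500,640,-30,130))
E
```

```text
top
amber [325.  167.8] 60 xy [ 589.  -374.5] long axis deg 48 len [33. 27.] z [10. 20.]
amber [288.6 179.5] 55 xy [ 551.9 -251.1] long axis deg 27 len [33. 24.] z [12. 20.]
amber [398.5 205.2] 71 xy [ 456.5 -608. ] long axis deg 156 len [36. 28.] z [52. 80.]
amber [422.9 209.6] 166 xy [ 440.1 -686.2] long axis deg 170 len [57. 45.] z [53. 71.]
amber [434.  221.5] 173 xy [ 400.4 -718. ] long axis deg 152 len [89. 32.] z [49. 73.]
amber [280.2 219.6] 61 xy [ 418.4 -218.5] long axis deg 57 len [33. 26.] z [11. 20.]
amber [406.7 217.7] 42 xy [ 414.8 -630.8] long axis deg 112 len [26. 23.] z [57. 67.]
amber [413.2 226. ] 45 xy [ 387.3 -648.9] long axis deg 162 len [31. 20.] z [62. 72.]
amber [191.3 174. ] 57 xy [571.1  67.8] long axis deg 106 len [29. 28.] z [37. 46.]
side
amber [292.2 238.1] 72 xy [ 551.6 -252.5] long axis deg 48 len [43. 25.] z [11. 18.]
amber [241.8 243.3] 78 xy [ 418.4 -220.8] long axis deg 61 len [45. 25.] z [10. 19.]
amber [328.2 263.2] 96 xy [ 588.2 -376. ] long axis deg 51 len [45. 25.] z [10. 18.]
amber [327.9 337.2] 242 xy [ 472.1 -564.4] long axis deg 30 len [42. 36.] z [50. 64.]
amber [308.4 360.2] 371 xy [ 411.  -594.8] long axis deg 32 len [69. 31.] z [52. 69.]
amber [342.1 373.8] 512 xy [ 453.9 -643.1] long axis deg 168 len [65. 39.] z [51. 71.]
amber [253.9 175.7] 59 xy [568.3  60.7] long axis deg 66 len [55. 31.] z [28. 42.]
```

View pics/top1.png

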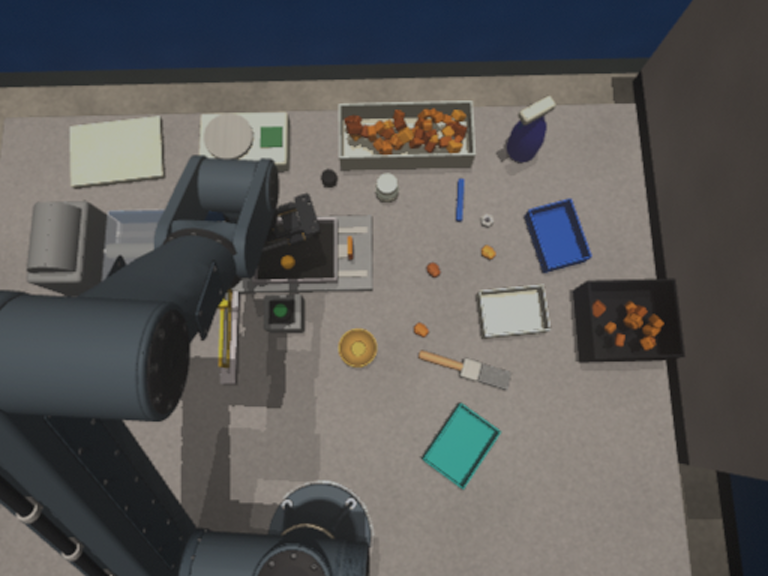

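View pics/side1.png

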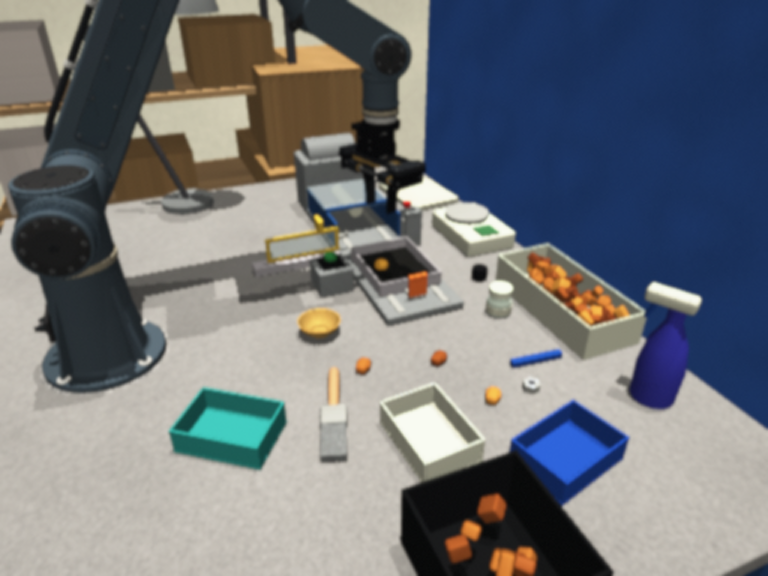

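The table is clear of the arm now. There are exactly three lumps on it, at (488,252), (433,269) and (421,329), one gem in the tray, and the white tub at (513,312). Next I descend on the gem.

>>> carry_out(moves="0 0 -0.16 0 0 0 0.3;0 0 -0.32 0 0 0 0.3;0 0 -0.46 0 0 0 0.3;0 0 -0.56 0 0 0 0.3;0 0 -0.56 0 0 0 0.3;0 0 -0.56 0 0 0 -1;0 0 -0.56 0 0 0 -1;0 0 -0.56 0 0 0 -1;0 0 -0.56 0 0 0 -1;0 0 -0.56 0 0 0 -1;0 0 -0.56 0 0 0 -1")

```text
time_s: 3.03
position: [570.7, 65.0, 33.3]
orientation: [3.107, 0.462, 0.002]
force: [-0.5, -0.7, 2.2]
finger_gap: 27.4
```

>>> carry_out(moves="0 0 0.12 0 0 0 -1;0 0 0.28 0 0 0 -1;0 0 0.44 0 0 0 -1;0 0 0.44 0 0 0 -1")

```text
time_s: 3.37
position: [575.6, 65.2, 150.1]
orientation: [3.104, 0.462, 0.024]
force: [1.0, -0.4, -0.4]
finger_gap: 27.4
```

>>> carry_out(moves="-0.236 -0.968 0 0 0 0 -1;-0.236 -0.968 0 0 0 0 -1;-0.236 -0.968 0 0 0 0 -1;-0.236 -0.968 0 0 0 0 -1;-0.236 -0.968 0 0 0 0 -1;-0.236 -0.968 0 0 0 0 -1;-0.236 -0.968 0 0 0 0 -1")

```text
time_s: 3.95
position: [511.1, -184.2, 142.9]
orientation: [3.104, 0.451, 0.003]
force: [-0.4, 1.1, -0.4]
finger_gap: 27.5
```

>>> carry_out(moves="-0.236 -0.968 0 0 0 0 -1;-0.236 -0.968 0 0 0 0 -1;-0.236 -0.968 0 0 0 0 -1;-0.236 -0.968 0 0 0 0 -1;-0.236 -0.968 0 0 0 0 -1;-0.236 -0.968 0 0 0 0 -1;-0.236 -0.968 0 0 0 0 -1;-0.236 -0.968 0 0 0 0 -1")

```text
time_s: 4.62
position: [451.8, -420.8, 142.4]
orientation: [3.108, 0.456, 0.001]
force: [0.6, 0.4, -0.0]
finger_gap: 27.6
```

>>> carry_out(moves="0 0 -0.16 0 0 0 -1;0 0 -0.32 0 0 0 -1;0 0 -0.44 0 0 0 -1;0 0 -0.516 0 0 0 -1;0 0 -0.516 0 0 0 -1;0 0 -0.516 0 0 0 0.1;0 0 -0.516 0 0 0 0.1;0 0 -0.516 0 0 0 0.1;0 0 -0.36 0 0 0 0.1;0 0 -0.2 0 0 0 0.3;0 0 -0.2 0 0 0 0.3")

```text
time_s: 5.53
position: [456.3, -423.2, 101.1]
orientation: [3.093, 0.46, 0.013]
force: [0.1, -1.2, 1.0]
finger_gap: 52.8
```

>>> carry_out(moves="0.546 0.184 0 0 0 0.03 0.5;0.546 0.184 0 0 0 0.06 0.5;0.546 0.184 0 0 0 0.1 0.5;0.546 0.184 0 0 0 0.14 0.5;0.546 0.184 0 0 0 0.172 0.5;0.546 0.184 0 0 0 0.172 0.5;0.546 0.184 0 0 0 0.172 0.5;0.546 0.184 0 0 0 0.172 0.5")

```text
time_s: 6.2
position: [588.4, -373.1, 93.5]
orientation: [2.873, 1.27, 0.0]
force: [0.4, 0.5, 0.4]
finger_gap: 65.3
```

```bash
python3 - <<'E'
from h import *
s=telemetry.read_state(); y=R.from_rotvec(s['orientation']).as_matrix()[:,1]
print(s['position'],'jaw deg',np.degrees(np.arctan2(y[1],y[0]))%180)
for n in('top','side'):
    c=capture(n); save(c,n+'2',(290,180,400,260) if n=='top' else (230,230,350,330),3.5); print(n)
    amber(c,9.,0,(300,800,-480,-130),amin=8)
E
```

```text
[ 588.44543831 -373.12846275   93.53826505] jaw deg 137.68659850770572
top
amber [339.7 207.5] 56 xy [ 453.6 -414.9] long axis deg 145 len [29. 27.] z [11. 21.]
amber [283.4 236.5] 19 xy [ 363.2 -227.2] long axis deg 73 len [28. 10.] z [17. 24.]
amber [293.6 239.8] 19 xy [ 351.9 -259.5] long axis deg 72 len [42.  8.] z [15. 23.]
side
amber [330.9 205.3] 18 xy [ 733.9 -154.1] long axis deg 137 len [58.  8.] z [192. 195.]
amber [292.1 238.7] 64 xy [ 550.  -254.7] long axis deg 43 len [40. 24.] z [ 9. 17.]
amber [241.7 243.4] 84 xy [ 417.9 -220.9] long axis deg 59 len [46. 26.] z [ 8. 18.]
amber [328.3 263.6] 103 xy [ 587.8 -377.3] long axis deg 52 len [47. 26.] z [ 8. 19.]
amber [286.5 289.8] 96 xy [ 453.1 -416.8] long axis deg 64 len [31. 28.] z [12. 19.]
```

View pics/top2.png

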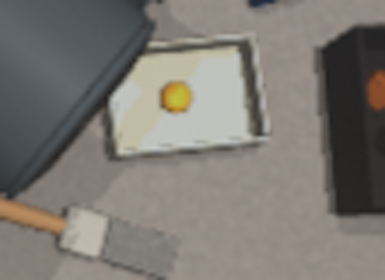

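View pics/side2.png

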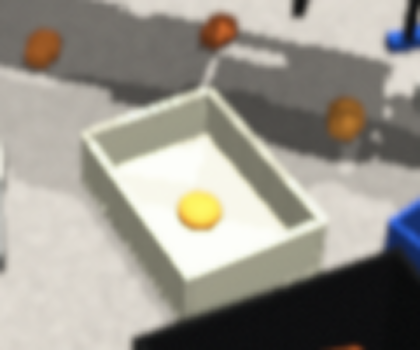

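The gem lies in the middle of the tub in both crops. Next I grasp lump A.

>>> carry_out(moves="0 -0.008 -0.16 0 0 0 0.5;0 -0.008 -0.28 0 0 0 0.5;0 -0.008 -0.356 0 0 0 0.5;0 -0.008 -0.356 0 0 0 0.5;0 -0.008 -0.356 0 0 0 0.5;0 -0.008 -0.356 0 0 0 -1;0 -0.008 -0.356 0 0 0 -1;0 -0.008 -0.356 0 0 0 -1;0 -0.008 -0.356 0 0 0 -1;0 -0.008 -0.356 0 0 0 -1;0 -0.008 -0.356 0 0 0 -1;0 -0.008 -0.2 0 0 0 -1")

```text
time_s: 7.3
position: [583.5, -370.2, 33.4]
orientation: [-2.856, -1.267, 0.012]
force: [-0.9, 0.8, -1.2]
finger_gap: 26.7
```

>>> carry_out(moves="0 0 0.16 0 0 0 -1;0 0 0.32 0 0 0 -1;0 0 0.32 0 0 0 -1;0 0 0.32 0 0 0 -1")

```text
time_s: 7.63
position: [590.8, -376.3, 126.5]
orientation: [2.865, 1.271, 0.005]
force: [0.7, 0.7, -0.3]
finger_gap: 3.0
```

The gap closed to 3 mm, so the grip slackened and the lump dropped. I'll look for it.

```bash
python3 - <<'E'
from h import *
print(telemetry.read_state()['finger_gap'])
for n in('top','side'):
    c=capture(n); save(c,n+'3',(230,200,380,330),4) if n=='side' else None; print(n)
    amber(c,9.,0,(380,800,-480,-130),amin=8)
E
```

```text
3.0164496865729573
top
amber [339.7 207.5] 56 xy [ 453.6 -414.9] long axis deg 145 len [29. 27.] z [11. 21.]
side
amber [292.1 238.7] 63 xy [ 550.2 -254.4] long axis deg 43 len [39. 25.] z [10. 18.]
amber [241.7 243.4] 84 xy [ 417.9 -220.9] long axis deg 59 len [46. 26.] z [ 9. 18.]
amber [323.5 263.3] 102 xy [ 577.2 -371.9] long axis deg 53 len [46. 26.] z [ 7. 18.]
amber [286.5 289.8] 97 xy [ 453.2 -416.7] long axis deg 62 len [32. 28.] z [12. 19.]
```

View pics/side3.png

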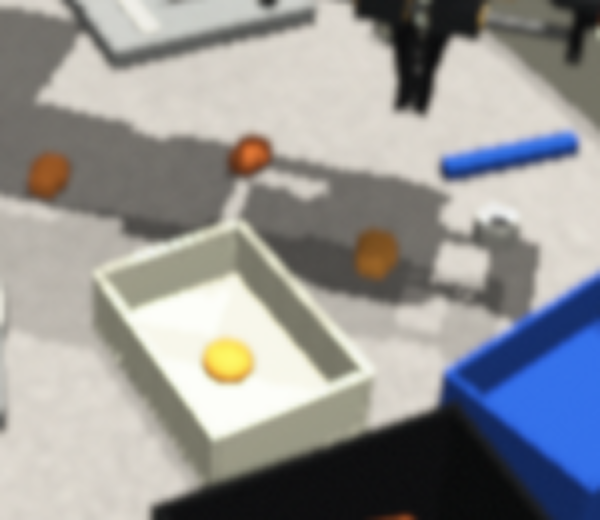

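The lump lies upright about 11 mm from where it was, at (375,253) in the crop, with the same yaw. I'll regrasp it.

>>> carry_out(moves="-0.042 0.018 -0.08 0 0 0 0.5;-0.042 0.018 -0.16 0 0 0 0.5;-0.042 0.018 -0.28 0 0 0 0.5;-0.042 0.018 -0.4 0 0 0 0.5;-0.042 0.018 -0.478 0 0 0 0.5;-0.042 0.018 -0.478 0 0 0 0.5;-0.042 0.018 -0.478 0 0 0 0.5;-0.042 0.018 -0.478 0 0 0 -1;-0.042 0.018 -0.478 0 0 0 -1;-0.042 0.018 -0.478 0 0 0 -1;-0.042 0.018 -0.478 0 0 0 -1;-0.042 0.018 -0.478 0 0 0 -1")

```text
time_s: 8.73
position: [577.8, -369.8, 1.9]
orientation: [-2.87, -1.273, 0.001]
force: [-0.9, -0.4, -0.6]
finger_gap: 25.6
```

>>> carry_out(moves="0 0 0.1 0 0 0 -1;0 0 0.22 0 0 0 -1;0 0 0.38 0 0 0 -1;0 0 0.44 0 0 0 -1;0 0 0.44 0 0 0 -1;0 0 0.44 0 0 0 -1")

```text
time_s: 9.23
position: [578.7, -370.5, 114.0]
orientation: [2.87, 1.273, 0.001]
force: [-0.1, -0.0, -1.1]
finger_gap: 25.6
```

>>> carry_out(moves="0.08 0.924 0 0 0 0 -1;0.08 0.924 0 0 0 0 -1;0.08 0.924 0 0 0 0 -1;0.08 0.924 0 0 0 0 -1;0.08 0.924 0 0 0 0 -1;0.08 0.924 0 0 0 0 -1;0.08 0.924 0 0 0 0 -1")

```text
time_s: 9.82
position: [595.8, -132.6, 110.4]
orientation: [-2.862, -1.279, 0.007]
force: [-0.1, -0.3, -0.1]
finger_gap: 25.8
```

>>> carry_out(moves="0.08 0.924 0 0 0 0 -1;0.08 0.924 0 0 0 0 -1;0.08 0.924 0 0 0 0 -1;0.08 0.924 0 0 0 0 -1;0.08 0.924 0 0 0 0 -1;0.08 0.924 0 0 0 0 -1;0.08 0.924 0 0 0 0 -1;0.08 0.924 0 0 0 0 -1")

```text
time_s: 10.48
position: [617.3, 92.5, 111.2]
orientation: [-2.869, -1.278, 0.005]
force: [0.8, -0.4, 0.4]
finger_gap: 26.0
```

>>> carry_out(moves="0 0 -0.12 0 0 0 -1;0 0 -0.24 0 0 0 -1;0 0 -0.31 0 0 0 -1;0 0 -0.328 0 0 0 -1;0 0 -0.328 0 0 0 -1;0 0 -0.328 0 0 0 0;0 0 -0.328 0 0 0 0;0 0 -0.328 0 0 0 0;0 0 -0.2 0 0 0 0;0 0 -0.05 0 0 0 0.3;0 0 0 0 0 0 0.5;0 0 0 0 0 0 0.5")

```text
time_s: 11.48
position: [621.6, 91.4, 117.3]
orientation: [2.868, 1.272, 0.013]
force: [0.7, -0.4, -0.1]
finger_gap: 56.1
```

```bash
python3 - <<'E'
from h import *
print(telemetry.read_state()['position'])
for n in('top','side'):
    c=capture(n); print(n)
    amber(c,9.,0,(380,640,-480,-130),amin=8); amber(c,37.,0,(520,680,-100,180),amin=8)
E
```

```text
[621.57310854  91.39641103 117.32248003]
top
amber [288.5 179.5] 54 xy [ 551.9 -250.9] long axis deg 26 len [34. 24.] z [11. 20.]
amber [339.7 207.5] 56 xy [ 453.6 -414.9] long axis deg 145 len [29. 27.] z [12. 23.]
amber [280.2 219.6] 61 xy [ 418.4 -218.5] long axis deg 57 len [33. 26.] z [11. 21.]
amber [184.5 160.4] 42 xy [618.1  91. ] long axis deg 48 len [29. 22.] z [41. 49.]
amber [233.  163.5] 36 xy [603.5 -68.6] long axis deg 180 len [48. 11.] z [72. 79.]
side
amber [292.2 238.1] 72 xy [ 551.6 -252.5] long axis deg 48 len [43. 25.] z [ 9. 18.]
amber [241.8 243.3] 78 xy [ 418.4 -220.8] long axis deg 61 len [45. 25.] z [ 9. 18.]
amber [286.6 289.8] 95 xy [ 453.2 -416.9] long axis deg 62 len [31. 28.] z [12. 19.]
amber [264.  169.6] 42 xy [616.8  88.3] long axis deg 61 len [54. 25.] z [36. 47.]
amber [278.1 188.5] 192 xy [607.4 -43.1] long axis deg 60 len [111.  44.] z [30. 75.]
```

>>> carry_out(moves="-0.132 -0.686 0 0 0 -0.03 0.5;-0.132 -0.686 0 0 0 -0.06 0.5;-0.132 -0.686 0 0 0 -0.06 0.5;-0.132 -0.686 0 0 0 -0.06 0.5;-0.132 -0.686 0 0 0 -0.06 0.5")

```text
time_s: 12.0
position: [583.2, -85.3, 110.9]
orientation: [-2.981, -0.991, 0.006]
force: [0.1, 0.1, 0.6]
finger_gap: 65.5
```

>>> carry_out(moves="-0.132 -0.686 0 0 0 -0.03 0.5;-0.132 -0.686 0 0 0 -0.06 0.5;-0.132 -0.686 0 0 0 -0.06 0.5;-0.132 -0.686 0 0 0 -0.06 0.5;-0.132 -0.686 0 0 0 -0.06 0.5;-0.132 -0.686 0 0 0 -0.06 0.5;-0.132 -0.686 0 0 0 -0.06 0.5")

```text
time_s: 12.58
position: [551.2, -250.3, 111.4]
orientation: [-3.057, -0.71, 0.003]
force: [-0.0, -0.3, -0.4]
finger_gap: 65.6
```

```bash
python3 - <<'E'
from h import *
s=telemetry.read_state(); y=R.from_rotvec(s['orientation']).as_matrix()[:,1]
print(s['position'],'jaw deg',np.degrees(np.arctan2(y[1],y[0]))%180)
for n in('top','side'):
    c=capture(n); print(n)
    amber(c,9.,0,(380,640,-480,-130),amin=8)
E
```

```text
[ 551.20703661 -250.32312245  111.42080977] jaw deg 116.15954460017483
top
amber [339.7 207.5] 56 xy [ 453.6 -414.9] long axis deg 145 len [29. 27.] z [12. 20.]
amber [280.2 219.6] 61 xy [ 418.4 -218.5] long axis deg 57 len [33. 26.] z [11. 21.]
side
amber [292.7 238. ] 64 xy [ 552.9 -252.4] long axis deg 45 len [42. 24.] z [12. 19.]
amber [241.9 242.6] 91 xy [ 419.7 -217.9] long axis deg 64 len [52. 25.] z [-1. 18.]
amber [286.4 290. ] 89 xy [ 452.6 -417.4] long axis deg 67 len [30. 27.] z [11. 20.]
```

Still in place. Grasp B.

>>> carry_out(moves="0 0 -0.08 0 0 0 0.5;0 0 -0.2 0 0 0 0.5;0 0 -0.34 0 0 0 0.5;0 0 -0.44 0 0 0 0.5;0 0 -0.44 0 0 0 0.5;0 0 -0.44 0 0 0 0.5;0 0 -0.44 0 0 0 -1;0 0 -0.44 0 0 0 -1;0 0 -0.44 0 0 0 -1;0 0 -0.44 0 0 0 -1;0 0 -0.44 0 0 0 -1;0 0 -0.44 0 0 0 -1")

```text
time_s: 13.68
position: [552.4, -251.2, 3.2]
orientation: [3.059, 0.713, 0.0]
force: [0.5, -0.1, -0.2]
finger_gap: 33.0
```

>>> carry_out(moves="0 0 0.1 0 0 0 -1;0 0 0.22 0 0 0 -1;0 0 0.38 0 0 0 -1;0 0 0.44 0 0 0 -1;0 0 0.44 0 0 0 -1;0 0 0.44 0 0 0 -1")

```text
time_s: 14.18
position: [552.8, -251.7, 114.2]
orientation: [3.058, 0.713, 0.003]
force: [-0.1, 0.6, 0.3]
finger_gap: 1.2
```

```bash
python3 - <<'E'
from h import *
for n in('top','side'):
    c=capture(n); print(n)
    if n=='side': save(c,'side4',(220,200,340,290),5)
    amber(c,9.,0,(380,680,-480,-100),amin=8)
E
```

```text
top
amber [339.7 207.5] 56 xy [ 453.6 -414.9] long axis deg 145 len [29. 27.] z [10. 20.]
amber [280.2 219.6] 61 xy [ 418.4 -218.5] long axis deg 57 len [33. 26.] z [13. 22.]
side
amber [291.3 238.5] 49 xy [ 548.7 -252.9] long axis deg 28 len [40. 24.] z [10. 18.]
amber [241.9 242.6] 92 xy [ 419.7 -217.8] long axis deg 64 len [52. 25.] z [-0. 18.]
amber [286.4 290. ] 89 xy [ 452.6 -417.4] long axis deg 67 len [30. 27.] z [12. 20.]
```

View pics/side4.png

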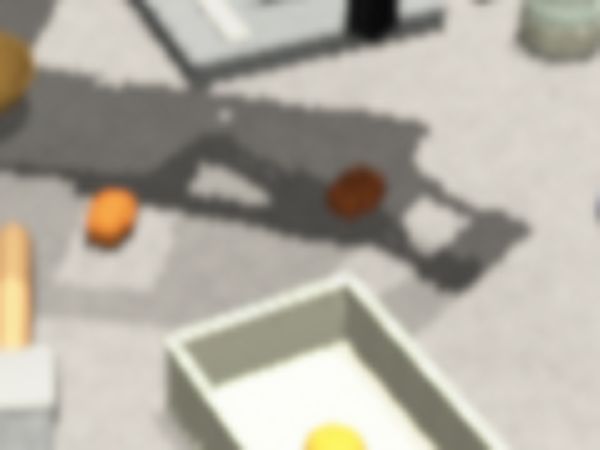

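>>> carry_out(moves="0 0.9 0 0 0 0 0;0 0.9 0 0 0 0 0;0 0.9 0 0 0 0 0;0 0.9 0 0 0 0 0.2;0 0.9 0 0 0 0 0.5;0 0.9 0 0 0 0 0.5;0 0.9 0 0 0 0 0.5;0 0.9 0 0 0 0 0.5")

```text
time_s: 14.95
position: [551.3, -25.1, 111.5]
orientation: [-3.057, -0.717, 0.005]
force: [0.1, 0.5, 0.7]
finger_gap: 45.7
```

```bash
python3 - <<'E'
from h import *
print(telemetry.read_state()['position'])
a=dict(np.load('top1.npz'))
for n in('top','side'):
    c=capture(n); print(n)
    if n=='top': save(c,'top5',(260,150,340,240),6)
    amber(c,9.,0,(380,680,-480,-100),lo=(0,100,40),amin=8)
print('orig'); amber(a,9.,0,(380,680,-480,-100),lo=(0,100,40),amin=8)
E
```

```text
[551.2836557  -25.06538405 111.52527086]
top
amber [287.8 180.3] 63 xy [ 549.3 -248.3] long axis deg 16 len [35. 26.] z [10. 20.]
amber [339.9 207.5] 58 xy [ 453.6 -415.4] long axis deg 108 len [29. 28.] z [11. 21.]
amber [280.2 219.4] 66 xy [ 419.1 -218.5] long axis deg 55 len [34. 27.] z [11. 20.]
side
amber [290.9 237.8] 81 xy [ 548.8 -249.8] long axis deg 46 len [44. 28.] z [ 9. 18.]
amber [241.7 243.2] 86 xy [ 418.3 -219.9] long axis deg 63 len [47. 26.] z [ 8. 17.]
amber [286.5 290. ] 105 xy [ 452.8 -417.2] long axis deg 58 len [34. 28.] z [11. 19.]
orig
amber [325.  167.8] 64 xy [ 589.3 -374.5] long axis deg 44 len [34. 28.] z [ 9. 20.]
amber [288.5 179.4] 60 xy [ 552.3 -250.9] long axis deg 21 len [34. 26.] z [11. 20.]
amber [280.2 219.4] 66 xy [ 419.1 -218.5] long axis deg 55 len [34. 27.] z [10. 20.]
```

View pics/top5.png

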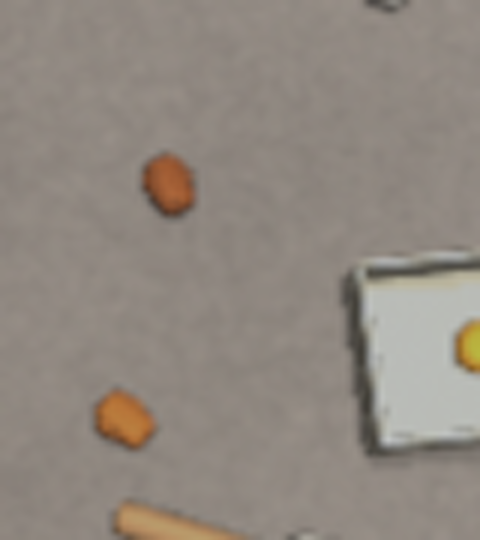

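>>> carry_out(moves="-0.011 -0.892 0 0 0 -0.03 0.5;-0.011 -0.892 0 0 0 -0.067 0.5;-0.011 -0.892 0 0 0 -0.067 0.5;-0.011 -0.892 0 0 0 -0.067 0.5;-0.011 -0.892 0 0 0 -0.067 0.5;-0.011 -0.892 0 0 0 -0.067 0.5;-0.011 -0.892 -0.1 0 0 -0.067 0.5;-0.011 -0.892 -0.24 0 0 -0.067 0.5;-0.011 -0.892 -0.36 0 0 -0.067 0.5;-0.011 -0.892 -0.4 0 0 -0.067 0.5;-0.011 -0.892 -0.4 0 0 -0.067 0.5")

```text
time_s: 15.97
position: [547.0, -248.9, 9.9]
orientation: [-3.113, -0.384, 0.008]
force: [-0.3, 0.7, 0.4]
finger_gap: 65.3
```

>>> carry_out(moves="0 0 -0.05 0 0 0 0.5;0 0 -0.05 0 0 0 0.5;0 0 -0.05 0 0 0 -1;0 0 -0.05 0 0 0 -1;0 0 -0.05 0 0 0 -1;0 0 -0.05 0 0 0 -1;0 0 -0.05 0 0 0 -1;0 0 -0.05 0 0 0 -1;0 0 -0.05 0 0 0 -1")

```text
time_s: 16.72
position: [549.7, -249.2, 0.7]
orientation: [3.117, 0.388, 0.0]
force: [0.3, 0.5, -0.0]
finger_gap: 26.4
```

>>> carry_out(moves="0 0 0.06 0 0 0 -1;0 0 0.14 0 0 0 -1;0 0 0.24 0 0 0 -1;0 0 0.36 0 0 0 -1;0 0 0.44 0 0 0 -1;0 0 0.44 0 0 0 -1;0 0 0.44 0 0 0 -1")

```text
time_s: 17.3
position: [550.2, -249.6, 111.7]
orientation: [3.116, 0.388, 0.003]
force: [-0.6, 0.4, -0.8]
finger_gap: 25.5
```

>>> carry_out(moves="0.031 0.588 0 0 0 0 -1;0.031 0.588 0 0 0 0 -1;0.031 0.588 0 0 0 0 -1;0.031 0.588 0 0 0 0 -1;0.031 0.588 0 0 0 0 -1")

```text
time_s: 17.72
position: [554.6, -96.6, 108.4]
orientation: [-3.112, -0.395, 0.009]
force: [-0.5, -0.4, 0.4]
finger_gap: 25.8
```

>>> carry_out(moves="0.031 0.588 0 0 0 0 -1;0.031 0.588 0 0 0 0 -1;0.031 0.588 0 0 0 0 -1;0.031 0.588 0 0 0 0 -1;0.031 0.588 0 0 0 0 -1;0.031 0.588 0 0 0 0 -1")

```text
time_s: 18.22
position: [564.3, 45.4, 109.2]
orientation: [-3.117, -0.392, 0.004]
force: [-0.7, -0.3, -0.6]
finger_gap: 25.5
```

>>> carry_out(moves="0 0 -0.12 0 0 0 -1;0 0 -0.24 0 0 0 -1;0 0 -0.3 0 0 0 -1;0 0 -0.32 0 0 0 -1;0 0 -0.32 0 0 0 -1;0 0 -0.32 0 0 0 0;0 0 -0.32 0 0 0 0;0 0 -0.32 0 0 0 0;0 0 -0.2 0 0 0 0;0 0 -0.05 0 0 0 0.3;0 0 0 0 0 0 0.5;0 0 0 0 0 0 0.5")

```text
time_s: 19.22
position: [568.2, 44.2, 114.5]
orientation: [3.115, 0.388, 0.014]
force: [0.2, -0.7, 0.6]
finger_gap: 56.3
```

```bash
python3 - <<'E'
from h import *
print(telemetry.read_state()['position'])
for n in('top','side'):
    c=capture(n); print(n)
    amber(c,9.,0,(380,640,-480,-130),lo=(0,100,40),amin=8); amber(c,37.,0,(520,680,-40,180),lo=(0,100,40),amin=8)
E
```

```text
[568.17658264  44.17669517 114.50964119]
top
amber [339.9 207.5] 58 xy [ 453.6 -415.4] long axis deg 108 len [29. 28.] z [11. 22.]
amber [280.2 219.4] 66 xy [ 419.1 -218.5] long axis deg 55 len [34. 27.] z [10. 20.]
amber [198.4 175.7] 73 xy [565.1  44.6] long axis deg 17 len [38. 28.] z [33. 48.]
side
amber [241.6 243.2] 87 xy [ 418.1 -220. ] long axis deg 62 len [47. 27.] z [ 9. 19.]
amber [286.5 290. ] 106 xy [ 452.8 -417.3] long axis deg 61 len [34. 28.] z [11. 19.]
amber [264.3 169.7] 82 xy [617.3  87.6] long axis deg 59 len [74. 35.] z [27. 45.]
amber [254.8 178.7] 78 xy [563.7  42.5] long axis deg 55 len [59. 37.] z [27. 46.]
```

>>> carry_out(moves="-0.293 -0.528 0 0 0 0.03 0.3;-0.293 -0.528 0 0 0 0.06 0.3;-0.293 -0.528 0 0 0 0.09 0.3;-0.293 -0.528 0 0 0 0.114 0.3;-0.293 -0.528 0 0 0 0.114 0.3;-0.293 -0.528 0 0 0 0.114 0.3")

```text
time_s: 19.82
position: [490.4, -88.0, 109.2]
orientation: [-2.998, -0.93, 0.004]
force: [0.0, 0.2, -0.1]
finger_gap: 56.8
```

>>> carry_out(moves="-0.293 -0.528 0 0 0 0.03 0.3;-0.293 -0.528 0 0 0 0.06 0.3;-0.293 -0.528 0 0 0 0.09 0.3;-0.293 -0.528 0 0 0 0.114 0.3;-0.293 -0.528 0 0 0 0.114 0.3;-0.293 -0.528 0 0 0 0.114 0.3;-0.293 -0.528 0 0 0 0.114 0.3")

```text
time_s: 20.4
position: [418.9, -218.0, 110.0]
orientation: [-2.783, -1.455, 0.0]
force: [0.4, 0.3, 0.2]
finger_gap: 56.3
```

```bash
python3 - <<'E'
from h import *
s=telemetry.read_state(); y=R.from_rotvec(s['orientation']).as_matrix()[:,1]
print(s['position'],'jaw deg',np.degrees(np.arctan2(y[1],y[0]))%180)
c=capture('side'); amber(c,9.,0,(380,640,-480,-130),lo=(0,100,40),amin=8)
E
```

```text
[ 418.91788135 -217.97394282  110.01270451] jaw deg 145.2015522790217
amber [241.6 243.7] 93 xy [ 417.4 -221.9] long axis deg 63 len [49. 27.] z [ 6. 18.]
amber [286.4 290. ] 103 xy [ 452.6 -417.4] long axis deg 58 len [34. 28.] z [11. 19.]
```

>>> carry_out(moves="0 0 -0.08 0 0 0 0.3;0 0 -0.2 0 0 0 0.3;0 0 -0.34 0 0 0 0.3;0 0 -0.42 0 0 0 0.3;0 0 -0.438 0 0 0 0.3;0 0 -0.438 0 0 0 0.3;0 0 -0.438 0 0 0 -1;0 0 -0.438 0 0 0 -1;0 0 -0.438 0 0 0 -1;0 0 -0.438 0 0 0 -1;0 0 -0.438 0 0 0 -1;0 0 -0.438 0 0 0 -1")

```text
time_s: 21.45
position: [418.8, -219.2, 1.1]
orientation: [2.784, 1.456, 0.0]
force: [-0.2, 0.3, 0.8]
finger_gap: 26.2
```

>>> carry_out(moves="0 0 0.06 0 0 0 -1;0 0 0.14 0 0 0 -1;0 0 0.24 0 0 0 -1;0 0 0.36 0 0 0 -1;0 0 0.44 0 0 0 -1;0 0 0.44 0 0 0 -1;0 0 0.44 0 0 0 -1")

```text
time_s: 22.03
position: [419.1, -219.7, 112.0]
orientation: [2.781, 1.455, 0.002]
force: [0.1, 0.3, -0.0]
finger_gap: 25.9
```

>>> carry_out(moves="0.804 0.876 0 0 0 0 -1;0.804 0.876 0 0 0 0 -1;0.804 0.876 0 0 0 0 -1;0.804 0.876 0 0 0 0 -1;0.804 0.876 0 0 0 0 -1;0.804 0.876 0 0 0 0 -1;0.804 0.876 0 0 0 0 -1;0.804 0.876 0 0 0 0 -1;0.804 0.876 0 0 0 0 -1;0.804 0.876 0 0 0 0 -1")

```text
time_s: 22.87
position: [617.8, -0.0, 109.0]
orientation: [-2.781, -1.457, 0.006]
force: [-1.3, 0.5, -0.3]
finger_gap: 26.2
```

>>> carry_out(moves="0 0 -0.12 0 0 0 -1;0 0 -0.24 0 0 0 -1;0 0 -0.3 0 0 0 -1;0 0 -0.322 0 0 0 -1;0 0 -0.322 0 0 0 -1;0 0 -0.322 0 0 0 0;0 0 -0.322 0 0 0 0;0 0 -0.322 0 0 0 0;0 0 -0.2 0 0 0 0;0 0 -0.05 0 0 0 0;0 0 0 0 0 0 -1;0 0 0 0 0 0 -1")

```text
time_s: 23.87
position: [622.6, -1.0, 115.4]
orientation: [2.779, 1.453, 0.011]
force: [0.7, -0.3, 0.2]
finger_gap: 36.6
```

>>> carry_out(moves="0 -0.84 0.1 0 0 0 -1;0 -0.84 0.1 0 0 0 -1;0 -0.84 0.1 0 0 0 -1;0 -0.84 0.1 0 0 0 -1;0 -0.84 0.1 0 0 0 -1;0 -0.84 0.1 0 0 0 -1;0 -0.84 0.1 0 0 0 -1;0 -0.84 0.1 0 0 0 -1")

```text
time_s: 24.53
position: [618.4, -209.8, 134.6]
orientation: [-2.782, -1.453, 0.002]
force: [-0.5, 0.4, 0.0]
finger_gap: 0.7
```

```bash
python3 - <<'E'
from h import *
s=telemetry.read_state(); print(s['position'],s['orientation'],s['force'],s['finger_gap'])
for n in('top','side'):
    c=capture(n); np.savez(n+'6.npz',**c); print(n)
    amber(c,9.,0,(380,640,-480,-130),lo=(0,100,40),amin=8); amber(c,37.,0,(520,680,-60,180),lo=(0,100,40),amin=8)
    amber(c,65.,0,(560,640,-110,-40)) ; amber(c,80.,0,(420,500,40,100),lo=(45,100,60),hi=(80,255,255),amin=10)
    if n=='top': save(c,'top6',(100,110,300,240),4)
E
```

```text
[ 618.35450643 -209.84687134  134.58242289] [-2.78198621e+00 -1.45291404e+00  2.14437927e-03] [-0.45529814  0.43247924  0.04618853] 0.7093296961633138
top
amber [339.9 207.5] 58 xy [ 453.6 -415.4] long axis deg 108 len [29. 28.] z [11. 21.]
side
amber [286.4 290. ] 104 xy [ 452.6 -417.2] long axis deg 60 len [34. 28.] z [11. 19.]
amber [259.2 174.1] 182 xy [589.6  65.9] long axis deg 43 len [151.  43.] z [27. 45.]
amber [277.5 187. ] 252 xy [609.9 -33.9] long axis deg 66 len [140.  47.] z [28. 76.]
amber [277.5 186.9] 233 xy [589.2 -76.1] long axis deg 66 len [127.  43.] z [29. 76.]
amber [219.7 170.8] 39 xy [452.3  61.2] long axis deg 72 len [41. 27.] z [73. 80.]
```

View pics/top6.png

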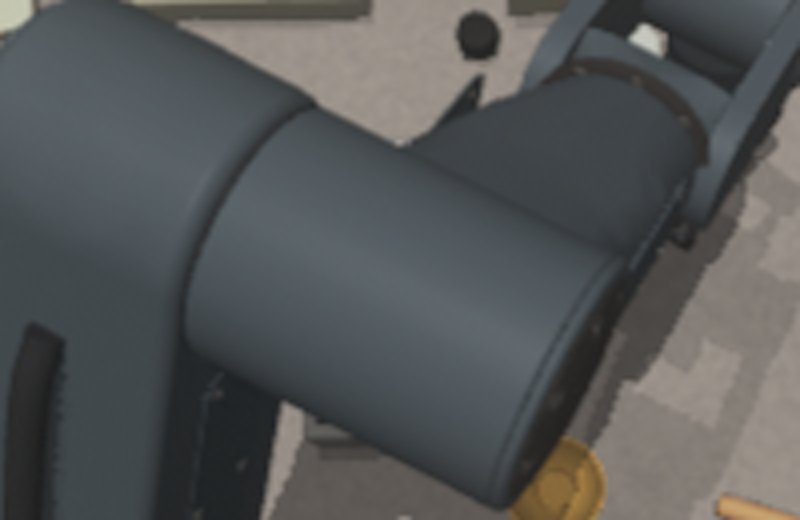

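The arm hides the tray from the top camera, so I'll use the side view.

```bash
python3 - <<'E'
from h import *
c=dict(np.load('side6.npz')); save(c,'side6',(200,110,330,225),6)
E
```

```text
(no output)
```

View pics/side6.png

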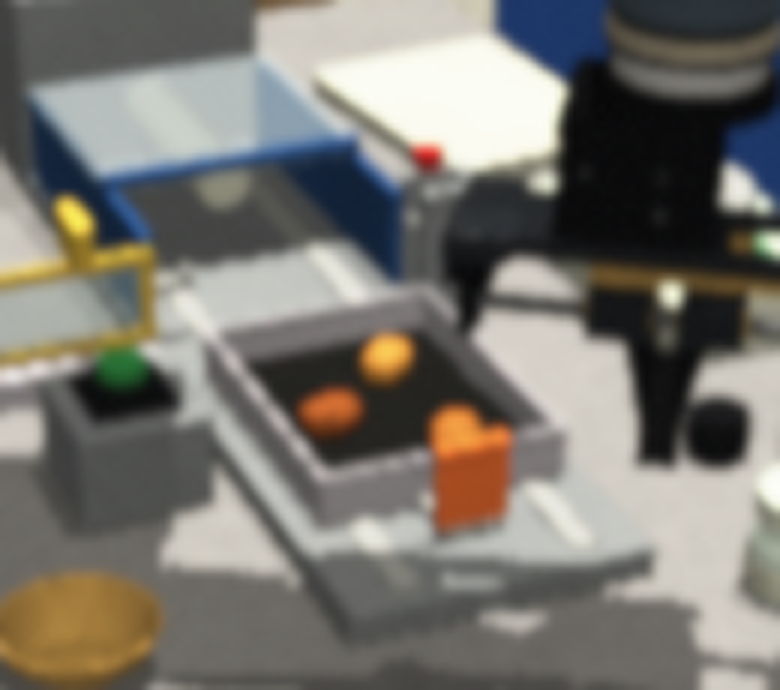

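All three lumps lie apart on the tray floor and the handle is clear. Next I go behind the handle with the jaw axis along y.

>>> carry_out(moves="-0.1 0.3 0 0 0 -0.035 -1;-0.1 0.3 0 0 0 -0.07 -1;-0.1 0.3 0 0 0 -0.105 -1;-0.1 0.3 0 0 0 -0.14 -1;-0.1 0.3 0 0 0 -0.175 -1;-0.1 0.3 0 0 0 -0.21 -1;-0.1 0.3 0 0 0 -0.245 -1;-0.1 0.3 -0.1 0 0 -0.28 -1;-0.1 0.3 -0.22 0 0 -0.307 -1;-0.1 0.3 -0.344 0 0 -0.307 -1;-0.1 0.3 -0.344 0 0 -0.307 -1;-0.1 0.3 -0.344 0 0 -0.307 -1")

```text
time_s: 25.63
position: [592.9, -132.9, 48.4]
orientation: [-3.139, -0.003, 0.008]
force: [0.2, 0.4, 0.4]
finger_gap: 0.1
```

>>> carry_out(moves="0 0.06 0 0 0 0 -1;0 0.12 0 0 0 0 -1;0 0.2 0 0 0 0 -1;0 0.28 0 0 0 0 -1;0 0.36 0 0 0 0 -1;0 0.44 0 0 0 0 -1;0 0.52 0 0 0 0 -1;0 0.6 0 0 0 0 -1;0 0.6 0 0 0 0 -1")

```text
time_s: 26.38
position: [594.9, 19.4, 52.2]
orientation: [-3.141, -0.007, -0.004]
force: [-0.3, -0.6, -0.1]
finger_gap: 0.3
```

```bash
python3 - <<'E'
from h import *
s=telemetry.read_state(); y=R.from_rotvec(s['orientation']).as_matrix()[:,1]
print(s['position'],s['force'],'jaw deg',np.degrees(np.arctan2(y[1],y[0]))%180)
c=capture('side'); amber(c,65.,0,(540,700,-150,300),amin=10)
save(c,'side7',(200,110,330,225),6)
E
```

```text
[594.86572967  19.35821872  52.1914069 ] [-0.27713292 -0.5643682  -0.12033417] jaw deg 90.23852502453765
amber [251.5 156.5] 46 xy [594.  145.5] long axis deg 70 len [59. 28.] z [ 30. 130.]
amber [243.  163.9] 51 xy [547.1 104.6] long axis deg 59 len [51. 31.] z [28. 47.]
amber [261.  174.8] 85 xy [573.   12.5] long axis deg 74 len [116.  33.] z [31. 74.]
```

View pics/side7.png

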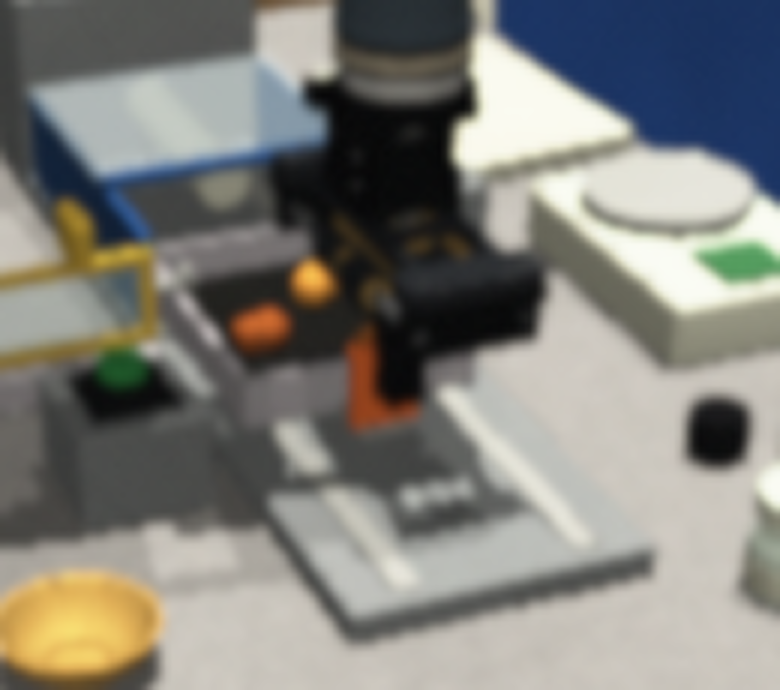

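The carriage has moved about 110 mm with the lumps staying put. I keep pushing.

>>> carry_out(moves="0 0.08 0 0 0 0 -1;0 0.16 0 0 0 0 -1;0 0.24 0 0 0 0 -1;0 0.32 0 0 0 0 -1;0 0.4 0 0 0 0 -1;0 0.48 0 0 0 0 -1;0 0.56 0 0 0 0 -1;0 0.63 0 0 0 0 -1;0 0.66 0 0 0 0 -1")

```text
time_s: 27.18
position: [595.5, 181.0, 51.4]
orientation: [-3.141, -0.001, -0.005]
force: [1.1, -2.5, 0.6]
finger_gap: 0.2
```

>>> carry_out(moves="0 0.04 0 0 0 0 -1;0 0.08 0 0 0 0 -1;0 0.1 0 0 0 0 -1")

```text
time_s: 27.43
position: [595.4, 202.7, 51.0]
orientation: [3.137, 0.003, 0.002]
force: [0.9, -13.3, 6.5]
finger_gap: 0.3
```

>>> carry_out(moves="0 0.03 0 0 0 0 -1;0 0.05 0 0 0 0 -1;0 0.05 0 0 0 0 -1")

```text
time_s: 27.68
position: [595.4, 212.4, 50.9]
orientation: [3.133, 0.004, 0.0]
force: [1.6, -15.8, 5.9]
finger_gap: 0.5
```

>>> carry_out(moves="0 0.02 0 0 0 0 -1;0 0.03 0 0 0 0 -1;0 0.03 0 0 0 0 -1")

```text
time_s: 27.93
position: [595.3, 212.7, 50.9]
orientation: [3.122, 0.008, -0.004]
force: [1.1, -35.6, 8.7]
finger_gap: 0.2
```

>>> carry_out(moves="0 -0.06 0 0 0 0 -1;0 -0.2 0 0 0 0 -1;0 -0.36 0 0 0 0 -1;0 -0.5 0.1 0 0 0 -1;0 -0.6 0.26 0 0 0 -1;0 -0.6 0.42 0 0 0 -1;0 -0.6 0.54 0 0 0 -1;0 -0.6 0.54 0 0 0 -1")

```text
time_s: 28.6
position: [599.3, 73.7, 192.5]
orientation: [-3.141, 0.005, -0.022]
force: [-0.3, -0.1, 0.0]
finger_gap: 0.4
```

```bash
python3 - <<'E'
from h import *
print(telemetry.read_state()['position'])
c0=dict(np.load('top0.npz')); s0=dict(np.load('side0.npz'))
for c in(c0,s0):
    P=cloud(c); m=cv2.inRange(cv2.cvtColor(c['color'],cv2.COLOR_RGB2HSV),(18,100,60),(36,255,255))>0
    q=P[m&(P[...,2]>86)&(P[...,2]<120)&(abs(P[...,1]-190)<50)&(abs(P[...,0]-480)<120)]
    print(len(q),np.percentile(q,[5,50,95],axis=0).round(0).tolist())
c=capture('side'); save(c,'side8',(195,95,325,210),6); amber(c,65.,0,(540,700,-150,300),amin=10)
P=cloud(c); h=cv2.cvtColor(c['color'],cv2.COLOR_RGB2HSV); m=cv2.inRange(h,(3,180,120),(14,255,255))>0
q=P[m&(abs(P[...,0]-595)<30)&(P[...,2]>55)&(P[...,2]<80)]; print('handle?',len(q),np.median(q,0) if len(q) else 0)
E
```

```text
[599.29957004  73.74266347 192.49691499]
70 [[464.0, 173.0, 94.0], [469.0, 191.0, 108.0], [475.0, 210.0, 112.0]]
55 [[462.0, 170.0, 88.0], [465.0, 179.0, 103.0], [473.0, 206.0, 110.0]]
amber [243.  149.7] 151 xy [586.7 209. ] long axis deg 66 len [134.  45.] z [30. 74.]
handle? 55 [590.79252554 222.50793255  67.84620653]
```

View pics/side8.png

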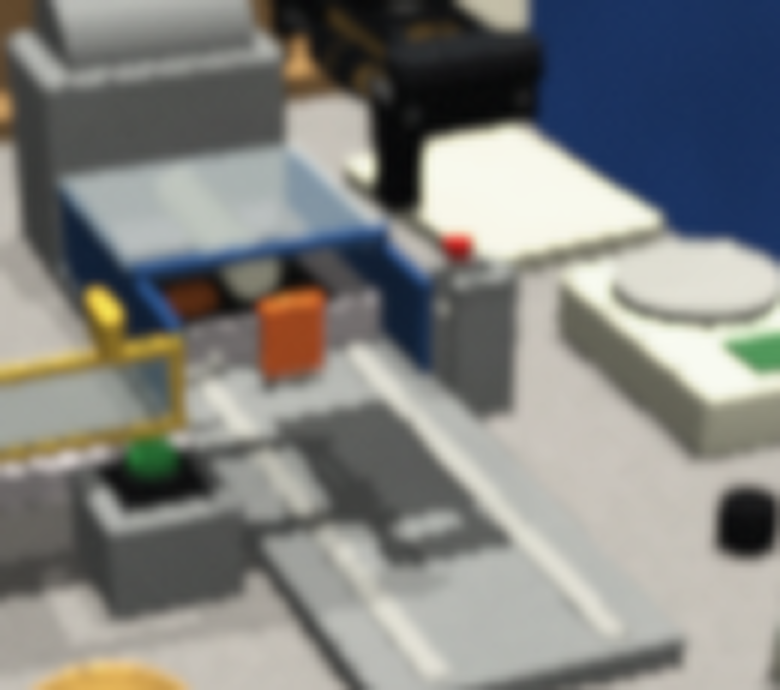

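The carriage handle stands just inside the mouth at (292,330) in the crop, in the home position. Next is the guard, with its handle at x≈469, y≈191.

>>> carry_out(moves="-0.66 0.464 0 0 0 0 -1;-0.66 0.464 0 0 0 0 -1;-0.66 0.464 0 0 0 0 -1;-0.66 0.464 0 0 0 0 -1;-0.66 0.464 0 0 0 0 -1;-0.66 0.464 0 0 0 0 -1;-0.66 0.464 0 0 0 0 -1;-0.66 0.464 0 0 0 0 -1")

```text
time_s: 29.32
position: [429.7, 191.0, 184.5]
orientation: [3.142, 0.0, -0.001]
force: [-0.0, -0.4, 0.7]
finger_gap: 0.5
```

>>> carry_out(moves="0 0 -0.1 0 0 0 -1;0 0 -0.22 0 0 0 -1;0 0 -0.32 0 0 0 -1;0 0 -0.376 0 0 0 -1;0 0 -0.376 0 0 0 -1;0 0 -0.376 0 0 0 -1;0.06 0 -0.376 0 0 0 -1;0.1 0 -0.376 0 0 0 -1;0.16 0 -0.376 0 0 0 -1;0.22 0 -0.376 0 0 0 -1;0.22 0 -0.376 0 0 0 -1")

```text
time_s: 30.23
position: [489.8, 190.7, 92.4]
orientation: [-3.14, 0.003, -0.012]
force: [0.9, 1.2, 0.8]
finger_gap: 0.3
```

>>> carry_out(moves="0.07 0 0 0 0 0 -1;0.14 0 0 0 0 0 -1;0.21 0 0 0 0 0 -1;0.28 0 0 0 0 0 -1;0.35 0 0 0 0 0 -1;0.42 0 0 0 0 0 -1;0.42 0 0 0 0 0 -1")

```text
time_s: 30.82
position: [593.8, 190.4, 92.2]
orientation: [-3.141, 0.003, -0.01]
force: [0.4, 0.8, 0.4]
finger_gap: 0.8
```

>>> carry_out(moves="0.05 0 0 0 0 0 -1;0.1 0 0 0 0 0 -1;0.13 0 0 0 0 0 -1;0.13 0 0 0 0 0 -1")

```text
time_s: 31.15
position: [613.2, 190.8, 89.6]
orientation: [3.14, 0.0, -0.028]
force: [-1.4, -0.1, -0.8]
finger_gap: 0.3
```

>>> carry_out(moves="0.02 0 0 0 0 0 -1;0.04 0 0 0 0 0 -1;0.04 0 0 0 0 0 -1")

```text
time_s: 31.4
position: [618.1, 190.9, 90.0]
orientation: [3.139, -0.0, -0.048]
force: [-22.1, -0.8, 12.2]
finger_gap: 0.6
```

>>> carry_out(moves="0.024 0 0 0 0 0 -1;0.024 0 0 0 0 0 -1;0.024 0 0 0 0 0 -1")

```text
time_s: 31.65
position: [618.1, 190.9, 90.0]
orientation: [3.138, 0.001, -0.066]
force: [-30.5, -0.9, 20.1]
finger_gap: 0.8
```

At the stop. I back off and check the latch.

>>> carry_out(moves="-0.06 0 0 0 0 0 -1;-0.16 0 0 0 0 0 -1;-0.22 0 0.08 0 0 0 -1;-0.28 0 0.22 0 0 0 -1;-0.34 -0.1 0.36 0 0 0 -1;-0.5 -0.3 0.36 0 0 0 -1;-0.66 -0.48 0.36 0 0 0 -1;-0.728 -0.48 0.36 0 0 0 -1;-0.728 -0.48 0.36 0 0 0 -1;-0.728 -0.48 0.36 0 0 0 -1;-0.728 -0.48 0.36 0 0 0 -1")

```text
time_s: 32.57
position: [456.2, 70.5, 182.0]
orientation: [-3.141, 0.003, -0.004]
force: [0.2, 0.4, 0.7]
finger_gap: 0.1
```

```bash
python3 - <<'E'
from h import *
print(telemetry.read_state()['position'])
for n in('top','side'):
    c=capture(n); np.savez(n+'9.npz',**c)
    P=cloud(c); h=cv2.cvtColor(c['color'],cv2.COLOR_RGB2HSV); m=cv2.inRange(h,(18,100,60),(36,255,255))>0
    q=P[m&(P[...,2]>90)&(P[...,2]<120)&(abs(P[...,1]-190)<50)&(abs(P[...,0]-600)<150)]
    print(n,len(q),np.percentile(q,[5,50,95],axis=0).round(0).tolist() if len(q) else 0)
    m=cv2.inRange(h,(0,150,80),(3,255,255))>0; q=P[m&(P[...,2]>95)&(abs(P[...,1]-190)<40)&(abs(P[...,0]-690)<40)]
    print('knob',len(q),q.max(0) if len(q) else 0,np.median(q,0) if len(q) else 0)
    amber(c,80.,0,(420,500,30,110),lo=(45,100,60),hi=(80,255,255),amin=10)
    if n=='side': save(c,'side9',(195,95,325,210),6)
E
```

```text
[456.15267716  70.4835101  181.95805426]
top 67 [[630.0, 172.0, 95.0], [633.0, 191.0, 108.0], [640.0, 209.0, 112.0]]
knob 28 [696.62215085 200.99694383 120.33575779] [687.81359239 190.65306498 115.60756182]
side 47 [[626.0, 172.0, 92.0], [630.0, 183.0, 104.0], [638.0, 204.0, 110.0]]
knob 10 [688.93362567 192.58753625 115.17036232] [683.79158323 185.23702199 111.01646289]
amber [220.1 171.1] 31 xy [452.6  58.6] long axis deg 70 len [33. 26.] z [74. 81.]
```

View pics/side9.png

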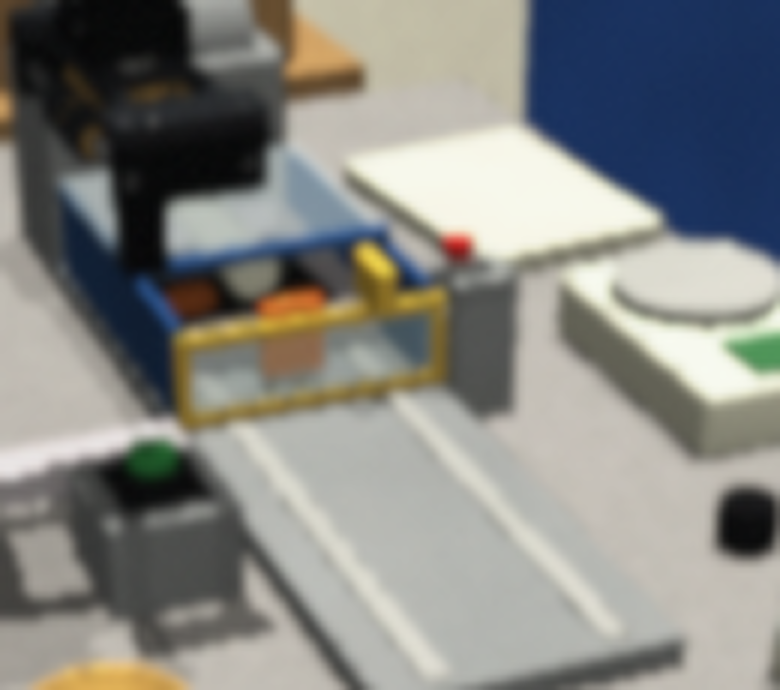

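The guard spans the mouth with its handle at x≈633 (moved 165 mm), and the knob is back at its resting height of about 115 mm. Next I press start.

>>> carry_out(moves="0.004 0 -0.12 0 0 0 -1;0.004 0 -0.26 0 0 0 -1;0.004 0 -0.36 0 0 0 -1;0.004 0 -0.4 0 0 0 -1;0.004 0 -0.42 0 0 0 -1;0.004 0 -0.436 0 0 0 -1;0.004 0 -0.436 0 0 0 -1;0.004 0 -0.436 0 0 0 -1")

```text
time_s: 33.33
position: [457.0, 71.6, 74.1]
orientation: [-3.142, -0.002, 0.0]
force: [-6.2, -0.7, 20.6]
finger_gap: 0.3
```

Fully down: 74 mm with 20 N. I retract clear of everything.

>>> carry_out(moves="0 0 0.1 0 0 0 -1;0 0 0.25 0 0 0 -1;0 0 0.4 0 0 0 -1;0 0 0.6 0 0 0 -1;0 0 0.6 0 0 0 -1;0 0 0.6 0 0 0 -1;0 0 0.6 0 0 0 -1")

```text
time_s: 33.92
position: [457.7, 71.2, 222.4]
orientation: [3.141, 0.001, 0.003]
force: [-0.3, -0.3, 0.1]
finger_gap: 0.8
```

```bash
python3 - <<'E'
from h import *
s=telemetry.read_state(); print(s['position'],s['force'])
for n in('top','side'):
    c=capture(n)
    P=cloud(c); h=cv2.cvtColor(c['color'],cv2.COLOR_RGB2HSV); m=cv2.inRange(h,(18,100,60),(36,255,255))>0
    q=P[m&(P[...,2]>90)&(P[...,2]<120)&(abs(P[...,1]-190)<50)&(abs(P[...,0]-600)<150)]
    print(n,len(q),np.percentile(q,[5,50,95],axis=0).round(0).tolist() if len(q) else 0)
    amber(c,15.,0,(380,660,-480,-120),lo=(0,100,40),amin=8)
    if n=='side': save(c,'side10',None,1.5)
E
```

```text
[457.68780088  71.16982159 222.44766535] [-0.34768344 -0.3099642   0.06699361]
top 27 [[635.0, 173.0, 106.0], [637.0, 190.0, 109.0], [640.0, 208.0, 113.0]]
amber [339.9 207.5] 58 xy [ 452.7 -414.1] long axis deg 108 len [29. 27.] z [10. 21.]
side 47 [[626.0, 170.0, 92.0], [630.0, 182.0, 103.0], [637.0, 205.0, 110.0]]
amber [286.5 290. ] 107 xy [ 449.9 -422.4] long axis deg 63 len [34. 28.] z [10. 19.]
```

View pics/side10.png

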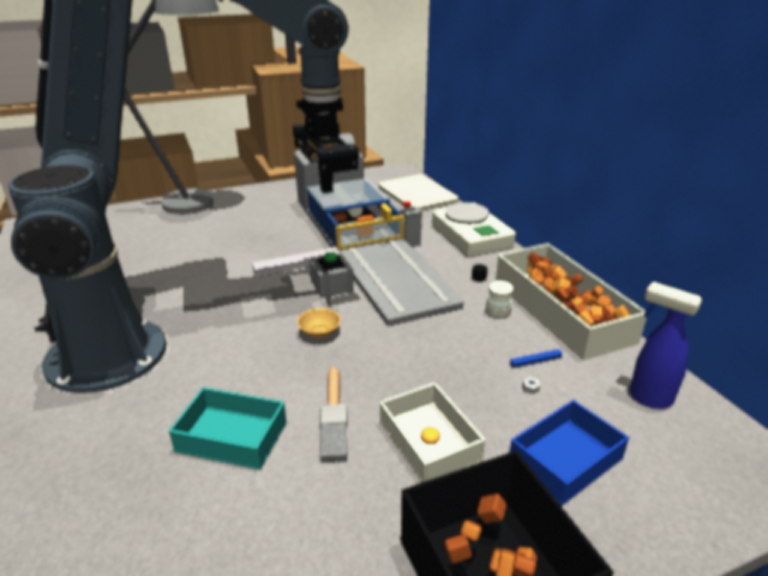

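The gem is in the tub at (431,434), the guard is shut at (370,230), no lumps are left on the table, and the bystanders are in place.

```bash
python3 -c "
from plant import env
print(env.hand_in())"
```

```text
the job is handed in; nothing more can be done
None
```

The changeover is finished and the job is handed in at about 34 s of robot time. The hand-in reports no verdict, so the checks below are my own.

**What I did:** I put the one finished piece in the white tub and laid the three raw lumps apart in the tray. Then I pushed the carriage in to its stop, slid the guard shut to its stop and pressed start. Only one finished piece and three lumps were present.

**What went wrong on the way:** Two lumps slipped from the grip during lifting, once each. I found them again in the images and grasped them a second time.

**Last checks:**
- **Tub:** the finished piece is inside, and the last pictures show no lumps left on the table.
- **Tray:** all three lumps were on the floor side by side before the push. With the tray home, the pictures show only part of it, so I did not see all three again.
- **Carriage:** it ended against a hard stop at 35 N. Its handle moved about 300 mm from the start and had not sprung back after I let go.
- **Guard:** it ended against its stop at 30 N, having moved about 165 mm. It was still shut after the start press.
- **Latch:** the red knob was within 2 mm of its height at the start, which is close to camera noise. The camera cannot show the latch tongue directly.
- **Start button:** pressed down to 74 mm, its full travel, at 20 N.
- **Arm and bystanders:** the arm is clear of everything, and no bystander looks moved in the last picture.

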